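Nest the kidney dishes on the swivel stand

ROBOT

A 6-joint arm with a two-finger parallel gripper is mounted at the origin on the work surface. World frame = base frame: x ahead of the robot, y to its left, z up, the work surface at z = 0. Lengths are in m, angles in degrees, forces in N, time in s.
With the tool pointing down it reaches from about 0.25 to 0.725 m from the base axis. Payload 9.7 kg.
Tool frame: the origin (TCP) lies on the centre line of the jaws, within the pads' length; the fingertips stand 19 mm ahead of it and the grasp point (between the pads) is the TCP (bot.tcp_to_tips is the z of the fingertips in the tool frame, in m); z points along the fingers, y is the line along which they close (so a half turn about z gives the same grasp; the last joint's range is limited). The gripper opens to 85 mm and grips with 20 to 120 N. Pads are 22 mm wide; open, the fingers measure 114 mm over their backs; the gripper's body (76 mm by 85 mm) begins 54 mm behind the grasp point. The pads swing forward as they close: fully open they stand 13 mm farther back than shut.
Start: joints at [68.698, 4.979, 10.078, 95.1, 0, 90], TCP at [0.2, 0.512, 0.25] pointing down, gripper open.
Joint ranges: [-179.16, 179.16], [-48.56, 103.87], [-65.8, 70.77], [-126.05, 130.52], [-82.76, 87.17], [-180, 180]. Speed limits (degrees/s): [127.2, 127.2, 147.25, 180, 180, 180].

INTERFACE

Orientations are given as [roll, pitch, yaw] about the fixed x, y, z axes, in that order (R = Rz(yaw) Ry(pitch) Rx(roll)).
In Python, from workcell import bot gives the robot as it stands. The module is installed in compiled form; this text tells all that it offers.
- The arm moves only by the tool play_rows, never from a script. Its argument "increments" is a list of rows, each an object with "slide": the shift along the tool's x, y, z in mm, a list of three; "angular": the turn, a rotation vector about the tool's x, y, z in degrees, a list of three; "claw": the opening, from -1 (shut) to 1 (fully open). In form: [{"slide": [x, y, z], "angular": [rx, ry, rz], "claw": claw}, ...]. A call has 1 to 8 rows; each row shifts and turns the commanded pose from where the row before left it, along the tool's axes as they then stand; what a row does not reach is not made up. A row lasts 1/10 s, in which the tool goes at most 50 mm and 8.59 degrees, less where a joint would pass 70% of its speed; a pose out of reach is approached as far as the arm can. A call is refused whole if a number of a shift passes 50 or a number of a turn 8.59, either way. A call with a gripper value outside its range is refused whole. The fingers move at their own pace and stop on an object; "squeeze" is the grip in N (left out, the last holds). Time passes only in rows, so rows that do not move let the fingers close. It gives the time, the measured TCP pose, the force, the opening and the grip force at its end, in the units of the state.
- bot.get_obs(): the state, without advancing time (a new reading comes with each control period).
- bot.camera(name): name is "scene" or "top" or "wrist"; returns the picture (420x560x3 uint8, red, green, blue); there is no depth.
- bot.camera_info(name): a dict with "fovy" (degrees; the focal length in pixels is half the picture's height over the tangent of half this angle, whatever the lens; pixels are square), "cx", "cy" (the principal point, pixels), "k1" (the pictures are not rectified: a ray, as slopes to the right and down, at radius r is drawn at 1 + k1 r^2 times it, then the intrinsics apply), "R" (3x3) and "t" (3): a world point X has camera coordinates R X + t. Camera axes: x right, y down, z forward; pixel columns grow to the right and rows downward; lengths in m; the calibration is good to about 2 mm. A picture is of the moment at which its call begins: read the wrist's pose just before it. camera_info takes no time and is no camera call; for the wrist camera it gives the pose at the moment of the call.
- bot.job_done(): hands the job in; it is judged then, once.
The state is a dict: "time": time; "q": joint angles; "qd": joint speeds; "joint_efforts": joint torques, N m; "ee_pos": TCP position; "tcp_rot": TCP orientation; "wrist_force": force on the tool from outside, world axes, zero at the start; "torque": the same for the moment, N m; "opening": finger opening in m; "grasp_force": force on a finger pad.
Only numpy, scipy, OpenCV 4.12 (cv2) and the standard library are available. Lean on these libraries where they do the work, as an engineer would, in place of code of your own. Each camera call takes 0.05 s, during which the arm holds its last target. There are 200 camera calls.

TASK

Stack the two loose kidney dishes in the dish on the stand so that each is turned to match the one below and sits fully home in it, its collar resting on the rim below all round. Feel your way in gently rather than forcing a dish that is turned wrongly, do not drop the dishes, leave the other bench items where they are, and let go of the finished stack.

Things in the scene. Friction and masses are not known exactly. Their poses are not given: they have to be found in the camera images.
- dish_a: White plastic kidney dish, 156 x 72 x 40 mm, loose, 0.13-0.25 kg. Origin: centre of the underside at the waist; z up, y along its length, +x to the bulging long side, -x to the notched one. Centre line: arc of radius 100 mm about x = -100 mm, 0.5 rad to each side of +x; ends round. Nests in a like dish only if turned the same way; then 22 mm above it, with play of 1.5 mm and 0.03 rad.
- dish_b: Second loose dish, same as dish_a; either may go in first. Both (and the bottom dish): from 18 to 40 mm height an upright collar, 60 mm wide outside at the waist, 54 inside; below it the tub is set in, 51 mm wide at the top, tapering to 45 at the underside. The collar's lower edge rests on the rim of the dish below.
- dish_a_rim (a point): Middle of dish_a's mouth at rim height, 40 mm above its origin, at the waist: grip the collar here from above, fingers outside, closing along the dish's x (60 mm), tips down to at most 20 mm below the rim.
- dish_b_rim (a point): The same point on dish_b.
- stand: Fixed stand: dark foot plate 140 mm square, a short post and on it, on a stiff swivel, the bottom dish, shaped like dish_a. Origin: centre of the foot's underside, on the swivel's upright axis. Home heights of dish origins above this origin: bottom dish 30 mm (its rim 70), first dish 52, second 74.
- swivel (a point): The bottom dish's origin, 30 mm up on the swivel axis, but with the foot's axes: the dish itself is turned from these about z by an unknown angle of up to 0.55 rad either way, to be seen or felt. The swivel holds against about 4 N m. A dish turned wrongly stops on the rim or wedges part way; within about 0.07 rad it enters, the nearer the deeper.
- tube_rack: Green tube rack with glass tubes, 100 x 240 mm, 121 mm tall (tubes with red caps 135 mm), a bystander. Origin: centre of its underside.
- wash_bottle: White squeeze bottle with a bent spout, 70 mm across, 190 mm tall, a bystander. Origin: centre of its underside.
- beaker: Clear plastic beaker, 72 mm across, 85 mm tall, a bystander. Origin: centre of its underside.
- spatula: Steel lab spoon, 180 mm long, lying flat, a bystander. Origin: underneath it, x along its length.
Things that resemble listed ones, but are neither listed nor needed, are in the scene too. What is shaped like the dish_b but pink is not meant.

How it is judged:
By the outcome, as a careful person would: the job done as asked, in the order asked, and still so for the second after the job is handed in, with the robot touching nothing.
It also fails if it takes over 67 s, if anything falls off the work surface, if the arm or the gripper's body presses on something with over 40 N, if the wrist force passes 120 N, or if a joint passes its speed limit or range.

## Working session

There is one attempt and no reset: what is moved stays moved. The work goes in short steps, Python scripts to look and compute and a tool call to move; the robot and the scene stay as the last step left them, time stands still between calls to the robot, and variables do not carry over. Pictures are saved under pics/ and viewed, at most 10 in all, crops included, and the job is handed in when it is done.

Besides the shell and the picture viewer there is one more tool, called after ">>>" as name(argument=value, ...), one argument or row to a line, values as JSON. play_rows: Moves the arm, as the interface text tells. Its arguments: {"type":"object","properties":{"increments":{"type":"array"},"squeeze":{"type":"number"}},"required":["increments"]}

```bash
mkdir -p pics; python3 - <<'E'
from workcell import bot
import cv2
for n in("top","scene"):
    i=bot.camera_info(n); print(n,i)
    cv2.imwrite(f"pics/{n}0.png",cv2.resize(bot.camera(n)[:,:,::-1],(800,600),interpolation=cv2.INTER_CUBIC))
print(bot.get_obs())
E
```

```text
top {'fovy': 51.06623692358808, 'cx': 281.5863661400803, 'cy': 213.61065024568956, 'k1': -0.1438487343123569, 'R': array([[-0.0286706 , -0.99958181,  0.00376873],
       [-0.99685635,  0.02831343, -0.07399837],
       [ 0.07386072, -0.00587846, -0.99725124]]), 't': array([-0.00938435,  0.52330511,  1.46060266])}
scene {'fovy': 51.240305830646065, 'cx': 279.1001032300855, 'cy': 210.45089628168586, 'k1': -0.1360062114724094, 'R': array([[ 0.66381539,  0.7478872 ,  0.00372418],
       [ 0.59359015, -0.52382095, -0.610952  ],
       [-0.45497237,  0.40776997, -0.79165888]]), 't': array([-0.34690431, -0.27855048,  1.36386808])}
{'time': 0.1, 'q': array([6.86992554e+01, 5.00664606e+00, 1.00399691e+01, 9.50971124e+01,
       1.48479017e-03, 8.99978008e+01]), 'qd': array([ 0.04675065, -0.04246954,  0.03793848,  0.01306012,  0.08477887,
       -0.04071361]), 'joint_efforts': array([-3.89171246e-04, -5.21563268e+01,  4.65652549e+01,  1.60019350e-02,
       -1.10641719e-05,  2.41238632e-05]), 'ee_pos': array([0.19972959, 0.5122792 , 0.24967517]), 'tcp_rot': array([-1.79936211e+02, -1.48723773e-03,  1.58701453e+02]), 'wrist_force': array([-0.00858912,  0.3334745 ,  1.24953179]), 'torque': array([ 0.01948892, -0.02188483, -0.06367448]), 'grasp_force': 0.0, 'opening': 0.085427813940006}
```

View pics/top0.png

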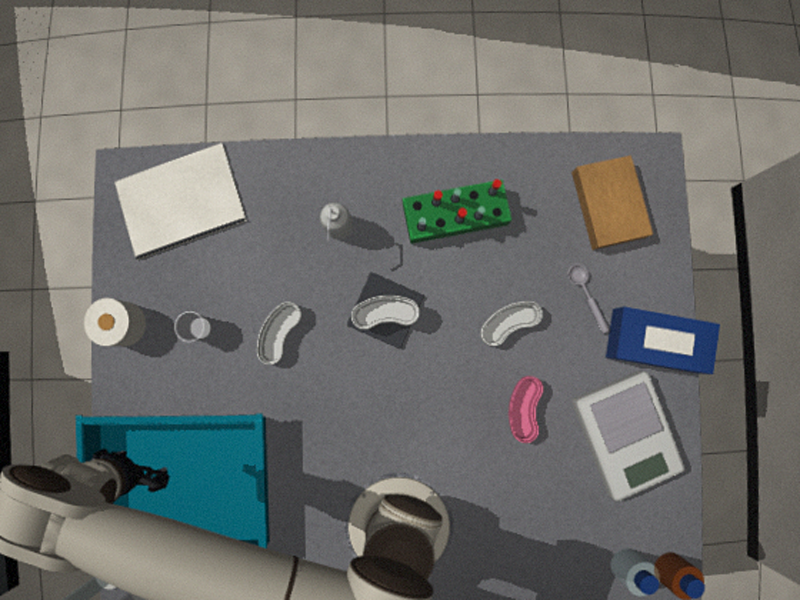

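View pics/scene0.png

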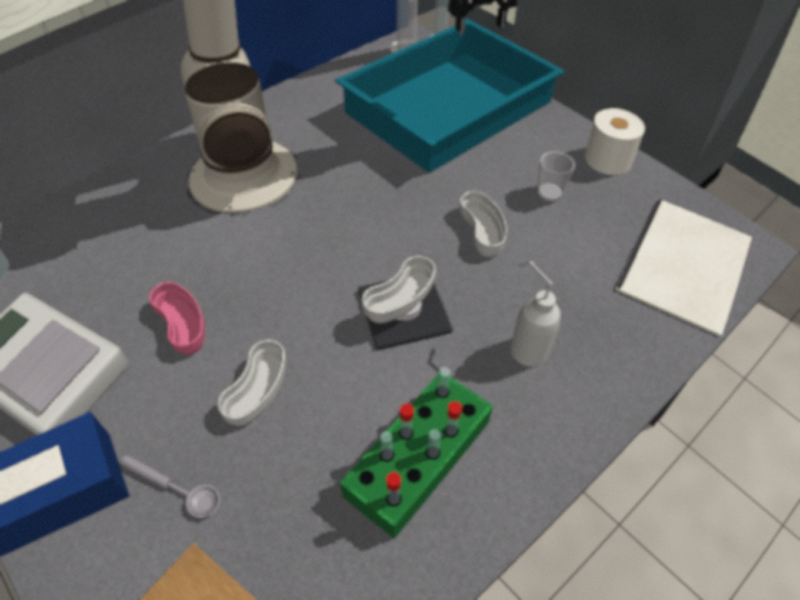

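The top view (800x600) shows three white dishes: left at (279,333), on the stand at (385,313), right at (512,324). The pink decoy is at (526,409). Next I'll fit the dish model to each silhouette in both views.

```bash
cat > h.py <<'E'
import numpy as np, cv2
from workcell import bot
from scipy.optimize import minimize
def proj(i,X):
    c=np.atleast_2d(X)@i["R"].T+i["t"]; s=c[:,:2]/c[:,2:]
    s=s*(1+i["k1"]*(s**2).sum(1,keepdims=True))
    f=210/np.tan(np.radians(i["fovy"]/2))
    return s*f+[i["cx"],i["cy"]]
def ray(i,uv,z):
    f=210/np.tan(np.radians(i["fovy"]/2)); d=(np.array(uv,float)-[i["cx"],i["cy"]])/f; s=d.copy()
    for _ in range(20): s=d/(1+i["k1"]*(s**2).sum())
    o=-i["R"].T@i["t"]; v=i["R"].T@[s[0],s[1],1]
    return o+v*(z-o[2])/v[2]
def outline(w,n=24):
    h=w/2; a=np.linspace(-.5,.5,n); P=lambda r,a:np.c_[r*np.cos(a)-.1,r*np.sin(a)]
    e=.1*np.array([np.cos(.5),np.sin(.5)])-[.1,0]
    t=np.linspace(0,np.pi,14)
    cap=e+h*np.c_[np.cos(.5+t),np.sin(.5+t)]
    t2=cap[::-1]*[1,-1]
    return np.r_[P(.1+h,a),cap,P(.1-h,a[::-1]),t2]
SL=[(.06,.04),(.06,.018),(.051,.018),(.045,0)]
def polys(i,p,z0,sl=SL):
    c,s=np.cos(p[2]),np.sin(p[2]); out=[]
    for w,z in sl:
        o=outline(w); out.append(proj(i,np.c_[o@np.array([[c,s],[-s,c]])+p[:2],np.full(len(o),z0+z)]))
    return out
S=4
def render(i,p,z0,off,shape):
    m=np.zeros(shape,np.uint8)
    P=polys(i,p,z0)
    for q in P: cv2.fillPoly(m,[np.round(((q-off+.5)*S-.5)*16).astype(np.int32)],255,shift=4)
    return m
def fit(views,p,z0):
    # views: (info, mask upscaled S, off)
    def cost(p):
        return sum(((render(i,p,z0,o,m.shape)>0)!=(m>0)).sum()/ (m>0).sum() for i,m,o in views)
    best=None
    for th in (p[2]-.25,p[2],p[2]+.25):
        r=minimize(cost,[p[0],p[1],th],method="Nelder-Mead",options=dict(initial_simplex=np.array([p[0],p[1],th])+np.array([[0,0,0],[.01,0,0],[0,.01,0],[0,0,.15]]),xatol=1e-5,fatol=1e-5))
        if best is None or r.fun<best.fun: best=r
    return best.x,best.fun
def mask(img,c,half=55,thr=135):
    x0,y0=int(c[0])-half,int(c[1])-half
    g=img[max(y0,0):y0+2*half,max(x0,0):x0+2*half].astype(int); off=np.array([max(x0,0),max(y0,0)])
    v=cv2.resize(g.min(2).astype(np.uint8),None,fx=S,fy=S,interpolation=cv2.INTER_CUBIC)
    m=(v>thr).astype(np.uint8)
    n,l,st,ce=cv2.connectedComponentsWithStats(m)
    d=np.linalg.norm(ce-half*S,axis=1)/np.sqrt(st[:,4]); d[0]=9e9; d[st[:,4]<3000]=9e9
    m=(l==d.argmin()).astype(np.uint8)
    cs,_=cv2.findContours(m,cv2.RETR_EXTERNAL,cv2.CHAIN_APPROX_NONE)
    o=np.zeros_like(m); cv2.drawContours(o,cs,-1,255,-1); return o,off
E
cat > m1.py <<'E'
from h import *
it,isc=bot.camera_info("top"),bot.camera_info("scene")
T,Sc=bot.camera("top"),bot.camera("scene")
vt,vs=T.copy(),Sc.copy()
G={"L":((279,333),(484,223),0),"S":((385,313),(400,289),.03),"R":((512,324),(252,383),0)}
for k,(a,b,z) in G.items():
    a=np.array(a)*.7;b=np.array(b)*.7
    g=ray(it,a,z+.03)
    for nm,i,img,c,v in(("top",it,T,a,vt),("scene",isc,Sc,b,vs)):
        m,o=mask(img,c,thr=145)
        best=min((fit([(i,m,o)],[g[0],g[1],t],z) for t in np.arange(-3,3,1.05)),key=lambda r:r[1])
        print(k,nm,best[0].round(4),round(best[1],3),"thr px",np.median(img[int(c[1])-40:int(c[1])+40,int(c[0])-40:int(c[0])+40].min(2)))
        for q in polys(i,best[0],z,SL[:1]): cv2.polylines(v,[np.round(q*16).astype(int)],True,(255,0,0),1,shift=4)
A=cv2.resize(vt[185:285,160:400],(800,333),interpolation=cv2.INTER_CUBIC)
B=cv2.resize(vs[120:310,130:370],(337,267),interpolation=cv2.INTER_CUBIC)
o=np.zeros((600,800,3),np.uint8);o[:333]=A;o[333:,:337]=B
cv2.imwrite("pics/fit.png",o[:,:,::-1])
E
python3 m1.py
```

```text
L top [ 0.457   0.2447 -2.0433] 2.293 thr px 108.0
L scene [ 0.1657  0.4389 -1.3253] 1.0 thr px 115.0
S top [0.5131 0.0138 0.0788] 0.807 thr px 107.0
S scene [0.5073 0.0272 0.0554] 0.907 thr px 115.0
R top [ 0.4783 -0.2833  0.4231] 1.013 thr px 107.0
R scene [ 0.4766 -0.2678  0.424 ] 0.535 thr px 116.0
```

View pics/fit.png

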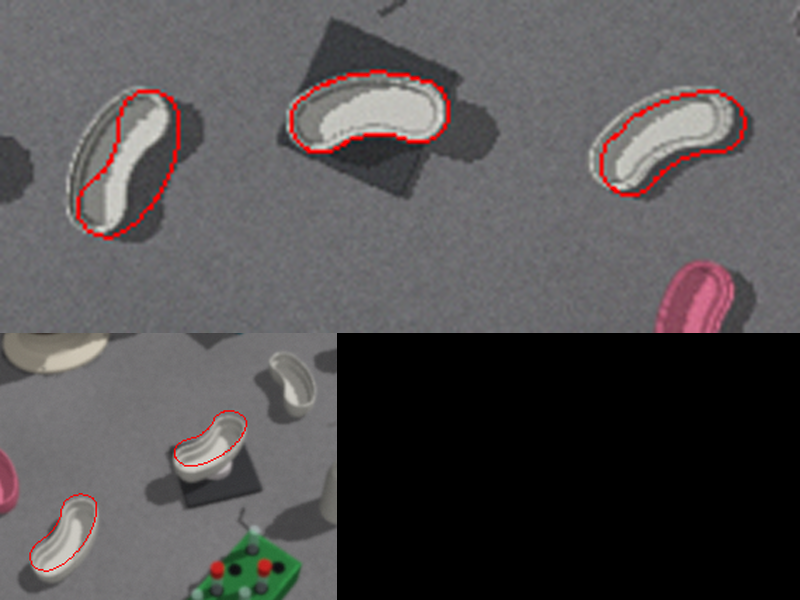

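The overlay shows the threshold kept only the bright interiors, so the outlines come out wrong. I'll segment by warmth (R−B) as well as brightness.

```bash
python3 - <<'E'
import re
s=open('h.py').read()
s=s[:s.index("def mask(")]+'''def mask(img,c,half=55,thr=None):
    x0,y0=max(int(c[0])-half,0),max(int(c[1])-half,0)
    g=cv2.GaussianBlur(img,(0,0),.7)[y0:y0+2*half,x0:x0+2*half].astype(np.float32)
    g=cv2.resize(g,None,fx=S,fy=S,interpolation=cv2.INTER_CUBIC)
    sc=np.maximum((g.mean(2)-130)/15,(g[...,0]-g[...,2]-0)/4*(g.mean(2)>75))
    sc[(g.max(2)-g.min(2))>45]=-1
    m=(sc>0).astype(np.uint8)
    m=cv2.morphologyEx(m,cv2.MORPH_CLOSE,np.ones((7,7)))
    cs,_=cv2.findContours(m,cv2.RETR_EXTERNAL,cv2.CHAIN_APPROX_NONE)
    ct=(c-np.array([x0,y0]))*S
    cs=[q for q in cs if cv2.contourArea(q)>5000]
    q=max(cs,key=lambda q:cv2.pointPolygonTest(q,(float(ct[0]),float(ct[1])),True))
    o=np.zeros_like(m); cv2.drawContours(o,[q],-1,255,-1)
    return cv2.morphologyEx(o,cv2.MORPH_OPEN,np.ones((15,15))),np.array([x0,y0])
'''
open('h.py','w').write(s)
m=open('m1.py').read().replace(",thr=145","")
m=m.replace('print(k,nm','v[o[1]:o[1]+110,o[0]:o[0]+110,1][cv2.resize(m,None,fx=.25,fy=.25)[:110]>127]=255\n        print(k,nm').replace("fit.png","fit2.png")
m=m.replace('T,Sc=','print([bot.camera("top")[int(y*.7)-1:int(y*.7)+2,int(x*.7)-1:int(x*.7)+2].mean((0,1)).round() for x,y in((330,380),(450,380),(367,318),(268,335))])\nT,Sc=')
open('m1.py','w').write(m)
E
python3 m1.py
```

```text
[array([108., 108., 111.]), array([106., 105., 108.]), array([163., 163., 158.]), array([118., 118., 115.])]
L top [0.4714 0.2784 1.0865] 0.031 thr px 108.0
L scene [0.4689 0.2855 1.2128] 0.393 thr px 115.0
S top [0.5139 0.017  0.0593] 0.03 thr px 107.0
S scene [ 4.879e-01 -5.000e-04 -7.590e-01] 0.69 thr px 115.0
R top [ 0.4839 -0.2716  0.4684] 0.051 thr px 107.0
R scene [ 0.541  -0.3105  2.7257] 0.786 thr px 116.0
```

View pics/fit2.png

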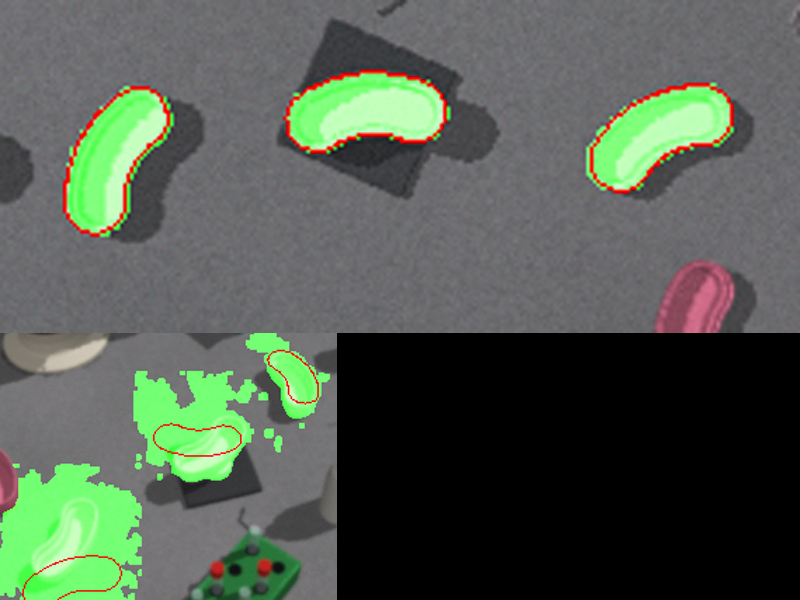

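The top-view fits match to about 3%. L = (0.471, 0.278, 1.087 rad), stand = (0.514, 0.017, 0.059 rad), R = (0.484, −0.272, 0.468 rad). Now I'll move over L and look with the wrist camera.

```bash
cat > plan.py <<'E'
import sys,json
from h import *
# args: x y z psi_deg n claw
def plan(x,y,z,psi,n,claw,start=None):
    o=bot.get_obs(); p=np.array(o["ee_pos"]); a=o["tcp_rot"][2]
    if start: p=np.array(start[:3]); a=start[3]
    dp=(np.array([x,y,z])-p)*1000; da=(psi-a+180)%360-180
    w=np.ones(n)
    if n>4: w[0]=w[-1]=.5
    w/=w.sum(); rows=[]
    for k in w:
        t=np.radians(a); d=dp*k
        rows.append(dict(slide=[round(float(v),1) for v in(d[0]*np.cos(t)+d[1]*np.sin(t),d[0]*np.sin(t)-d[1]*np.cos(t),-d[2])],angular=[0,0,round(float(-da*k),2)],claw=claw)); a+=da*k
    print(json.dumps(rows))
if __name__=="__main__": 
    a=list(map(float,sys.argv[1:])); plan(*a[:4],int(a[4]),a[5],a[6:] or None)
E
python3 plan.py .4714 .2784 .22 152.25 10 1
```

```text
[{"slide": [-18.8, -6.6, 1.7], "angular": [0, 0, 0.36], "claw": 1.0}, {"slide": [-37.6, -13.0, 3.4], "angular": [0, 0, 0.72], "claw": 1.0}, {"slide": [-37.8, -12.6, 3.4], "angular": [0, 0, 0.72], "claw": 1.0}, {"slide": [-38.0, -12.1, 3.4], "angular": [0, 0, 0.72], "claw": 1.0}, {"slide": [-38.1, -11.6, 3.4], "angular": [0, 0, 0.72], "claw": 1.0}, {"slide": [-38.2, -11.1, 3.4], "angular": [0, 0, 0.72], "claw": 1.0}, {"slide": [-38.4, -10.6, 3.4], "angular": [0, 0, 0.72], "claw": 1.0}, {"slide": [-38.5, -10.2, 3.4], "angular": [0, 0, 0.72], "claw": 1.0}, {"slide": [-38.6, -9.7, 3.4], "angular": [0, 0, 0.72], "claw": 1.0}, {"slide": [-19.4, -4.6, 1.7], "angular": [0, 0, 0.36], "claw": 1.0}]
```

>>> play_rows(
  increments=[
    {"slide": [-19,-7,2],"angular": [0,0,0.4],"claw": 1},
    {"slide": [-38,-13,3],"angular": [0,0,0.7],"claw": 1},
    {"slide": [-38,-13,3],"angular": [0,0,0.7],"claw": 1},
    {"slide": [-38,-12,3],"angular": [0,0,0.7],"claw": 1},
    {"slide": [-38,-12,4],"angular": [0,0,0.7],"claw": 1},
    {"slide": [-38,-11,4],"angular": [0,0,0.7],"claw": 1},
    {"slide": [-38,-10,4],"angular": [0,0,0.7],"claw": 1},
    {"slide": [-38,-10,3],"angular": [0,0,0.7],"claw": 1},
  ],
)

```text
time: 1.3
ee_pos: [0.4268, 0.3162, 0.2242]
tcp_rot: [180.0, 0.0, 153.4]
wrist_force: [1.7, 0.1, -0.6]
opening: 0.0854
grasp_force: 0.0
```

>>> play_rows(
  increments=[
    {"slide": [-38,-10,2],"angular": [0,0,0.7],"claw": 1},
    {"slide": [-20,-4,2],"angular": [0,0,0.4],"claw": 1},
    {"slide": [0,0,0],"angular": [0,0,0],"claw": 1},
    {"slide": [0,0,0],"angular": [0,0,0],"claw": 1},
  ],
)

```text
time: 1.7
ee_pos: [0.4711, 0.2787, 0.2202]
tcp_rot: [-180.0, -0.0, 152.3]
wrist_force: [1.2, 0.7, 0.0]
opening: 0.0858
grasp_force: 0.0
```

```bash
cat > w.py <<'E'
import sys
from h import *
o=bot.get_obs(); i=bot.camera_info("wrist"); im=bot.camera("wrist")
np.savez(sys.argv[1],im=im,**{k:i[k] for k in i})
print(o["time"],o["ee_pos"].round(4),o["tcp_rot"].round(2),o["wrist_force"].round(2)); print(i)
cv2.imwrite(f"pics/{sys.argv[1]}.png",im[:,:,::-1])
E
python3 w.py wL
```

```text
1.7 [0.4711 0.2787 0.2202] [-1.7999e+02 -2.0000e-02  1.5225e+02] [1.15 0.66 0.05]
{'fovy': 63.90297119611644, 'cx': 276.7984906507413, 'cy': 209.58253046352553, 'k1': -0.0441250816943093, 'R': array([[ 4.66835943e-01,  8.84343938e-01,  4.65517406e-05],
       [ 8.49576229e-01, -4.48497045e-01,  2.77615978e-01],
       [ 2.45528885e-01, -1.29561567e-01, -9.60692129e-01]]), 't': array([-0.46732689, -0.30142132,  0.26937049])}
```

View pics/wL.png

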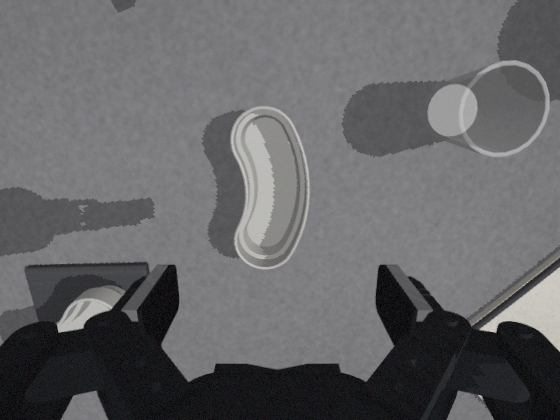

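The wrist view shows dish L clearly at about (270,187), with the fingers at the bottom and the beaker at upper right. I'll fit it from here.

```bash
cat > wf.py <<'E'
import sys
from h import *
# name cx cy x y th z0
n=sys.argv[1]; a=list(map(float,sys.argv[2:]))
d=np.load(n+".npz"); i={k:d[k] for k in d.files if k!="im"}; im=d["im"]
c=np.array(a[:2]); m,o=mask(im,c,half=105)
r,f=fit([(i,m,o)],a[2:5],a[5]); print(r.round(4),np.degrees(r[2]).round(2),round(f,4))
v=im.copy()
for q in polys(i,r,a[5],SL[:1]): cv2.polylines(v,[np.round(q*16).astype(int)],True,(255,0,0),1,shift=4)
k=cv2.resize(m,None,fx=.25,fy=.25); v[o[1]:o[1]+k.shape[0],o[0]:o[0]+k.shape[1],1][k>127]=255
cv2.imwrite(f"pics/{n}_f.png",v[:,:,::-1])
E
python3 wf.py wL 270 187 .4714 .2784 1.0865 0; python3 plan.py .4714 .2784 .03 152.25 6 1
```

```text
[0.4715 0.2804 1.0851] 62.17 0.0227
[{"slide": [-0.1, -0.0, 19.0], "angular": [0, 0, 0.01], "claw": 1.0}, {"slide": [-0.2, -0.1, 38.1], "angular": [0, 0, 0.01], "claw": 1.0}, {"slide": [-0.2, -0.1, 38.1], "angular": [0, 0, 0.01], "claw": 1.0}, {"slide": [-0.2, -0.1, 38.1], "angular": [0, 0, 0.01], "claw": 1.0}, {"slide": [-0.2, -0.1, 38.1], "angular": [0, 0, 0.01], "claw": 1.0}, {"slide": [-0.1, -0.0, 19.0], "angular": [0, 0, 0.01], "claw": 1.0}]
```

```bash
python3 plan.py .5139 .017 .25 93.4 9 1
```

```text
[{"slide": [-10.0, -13.3, -1.9], "angular": [0, 0, 3.68], "claw": 1.0}, {"slide": [-21.7, -25.2, -3.7], "angular": [0, 0, 7.36], "claw": 1.0}, {"slide": [-24.7, -22.2, -3.7], "angular": [0, 0, 7.36], "claw": 1.0}, {"slide": [-27.3, -18.8, -3.7], "angular": [0, 0, 7.36], "claw": 1.0}, {"slide": [-29.5, -15.2, -3.7], "angular": [0, 0, 7.36], "claw": 1.0}, {"slide": [-31.2, -11.3, -3.7], "angular": [0, 0, 7.36], "claw": 1.0}, {"slide": [-32.4, -7.2, -3.7], "angular": [0, 0, 7.36], "claw": 1.0}, {"slide": [-33.1, -3.0, -3.7], "angular": [0, 0, 7.36], "claw": 1.0}, {"slide": [-16.6, 0.7, -1.9], "angular": [0, 0, 3.68], "claw": 1.0}]
```

>>> play_rows(
  increments=[
    {"slide": [-10,-13,-2],"angular": [0,0,3.7],"claw": 1},
    {"slide": [-22,-25,-4],"angular": [0,0,7.4],"claw": 1},
    {"slide": [-25,-22,-4],"angular": [0,0,7.4],"claw": 1},
    {"slide": [-27,-19,-4],"angular": [0,0,7.4],"claw": 1},
    {"slide": [-29,-15,-4],"angular": [0,0,7.4],"claw": 1},
    {"slide": [-31,-11,-4],"angular": [0,0,7.4],"claw": 1},
    {"slide": [-32,-7,-4],"angular": [0,0,7.4],"claw": 1},
    {"slide": [-33,-3,-4],"angular": [0,0,7.4],"claw": 1},
  ],
)

```text
time: 2.55
ee_pos: [0.5111, 0.0347, 0.2509]
tcp_rot: [180.0, -0.0, 96.6]
wrist_force: [0.6, -0.0, 0.7]
opening: 0.0855
grasp_force: 0.0
```

>>> play_rows(
  increments=[
    {"slide": [-17,0,0],"angular": [0,0,3.4],"claw": 1},
    {"slide": [0,0,0],"angular": [0,0,0],"claw": 1},
    {"slide": [0,0,0],"angular": [0,0,0],"claw": 1},
  ],
)

```text
time: 2.85
ee_pos: [0.5132, 0.0187, 0.2505]
tcp_rot: [180.0, -0.0, 93.5]
wrist_force: [0.2, 0.3, 0.1]
opening: 0.0852
grasp_force: 0.0
```

```bash
python3 w.py wS|head -1; python3 wf.py wS 270 187 .5139 .017 .0593 .03; python3 plan.py .4715 .2804 .16 152.17 9 1
```

```text
2.85 [0.5132 0.0187 0.2505] [ 1.7999e+02 -2.0000e-02  9.3520e+01] [0.18 0.3  0.11]
[0.5142 0.0189 0.0694] 3.98 0.2937
[{"slide": [16.5, -1.6, 5.6], "angular": [0, 0, -3.66], "claw": 1.0}, {"slide": [33.1, -1.1, 11.3], "angular": [0, 0, -7.33], "claw": 1.0}, {"slide": [32.9, 3.2, 11.3], "angular": [0, 0, -7.33], "claw": 1.0}, {"slide": [32.3, 7.3, 11.3], "angular": [0, 0, -7.33], "claw": 1.0}, {"slide": [31.1, 11.4, 11.3], "angular": [0, 0, -7.33], "claw": 1.0}, {"slide": [29.4, 15.3, 11.3], "angular": [0, 0, -7.33], "claw": 1.0}, {"slide": [27.2, 18.9, 11.3], "angular": [0, 0, -7.33], "claw": 1.0}, {"slide": [24.5, 22.2, 11.3], "angular": [0, 0, -7.33], "claw": 1.0}, {"slide": [10.8, 12.6, 5.6], "angular": [0, 0, -3.66], "claw": 1.0}]
```

View pics/wS_f.png

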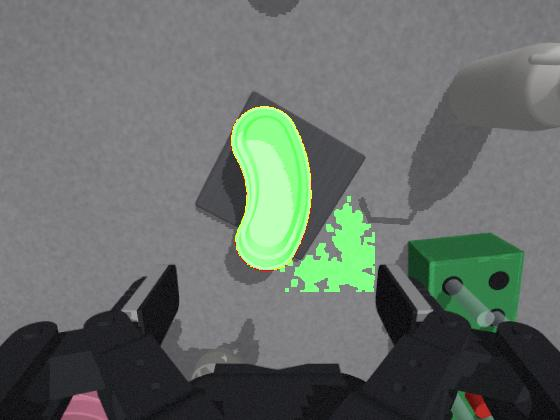

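The stand dish is at (270,187) and its outline snaps well, but the mask leaks onto the table at lower right. I'll clean up the mask and refit both wrist pictures.

```bash
sed -i 's|    sc=np.maximum.*|    b=cv2.GaussianBlur(g,(0,0),5); sc=np.maximum((g.mean(2)-132)/15,(b[...,0]-b[...,2]-.5)/4*(g.mean(2)>75))|' h.py
python3 wf.py wS 270 187 .5139 .017 .0593 .03;python3 wf.py wL 270 187 .4714 .2784 1.0865 0
```

```text
[0.5143 0.0188 0.0679] 3.89 0.0146
[0.4715 0.2802 1.0832] 62.06 0.0132
```

View pics/wS_f.png

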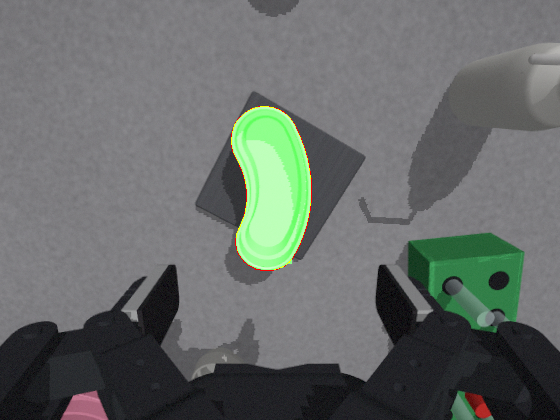

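>>> play_rows(
  increments=[
    {"slide": [17,-2,6],"angular": [0,0,-3.7],"claw": 1},
    {"slide": [33,-1,11],"angular": [0,0,-7.3],"claw": 1},
    {"slide": [33,3,11],"angular": [0,0,-7.3],"claw": 1},
    {"slide": [32,7,11],"angular": [0,0,-7.3],"claw": 1},
    {"slide": [31,11,11],"angular": [0,0,-7.3],"claw": 1},
    {"slide": [29,15,11],"angular": [0,0,-7.3],"claw": 1},
    {"slide": [27,19,11],"angular": [0,0,-7.3],"claw": 1},
    {"slide": [25,22,11],"angular": [0,0,-7.3],"claw": 1},
  ],
)

```text
time: 3.7
ee_pos: [0.4726, 0.2652, 0.1669]
tcp_rot: [180.0, -0.0, 148.7]
wrist_force: [0.5, -0.2, 0.2]
opening: 0.0856
grasp_force: 0.0
```

>>> play_rows(
  increments=[
    {"slide": [11,13,6],"angular": [0,0,-3.7],"claw": 1},
    {"slide": [0,0,0],"angular": [0,0,0],"claw": 1},
    {"slide": [0,0,0],"angular": [0,0,0],"claw": 1},
  ],
)

```text
time: 4.0
ee_pos: [0.4706, 0.2801, 0.1613]
tcp_rot: [-180.0, -0.0, 152.0]
wrist_force: [0.4, -0.5, 0.5]
opening: 0.0854
grasp_force: 0.0
```

```bash
python3 plan.py .4715 .2804 .041 152.17 5 1; python3 -c "
from h import *;print(bot.get_obs()['ee_pos'],bot.get_obs()['tcp_rot'])"
```

```text
[{"slide": [-0.1, 0.1, 15.0], "angular": [0, 0, -0.02], "claw": 1.0}, {"slide": [-0.2, 0.2, 30.1], "angular": [0, 0, -0.05], "claw": 1.0}, {"slide": [-0.2, 0.2, 30.1], "angular": [0, 0, -0.05], "claw": 1.0}, {"slide": [-0.2, 0.2, 30.1], "angular": [0, 0, -0.05], "claw": 1.0}, {"slide": [-0.1, 0.1, 15.0], "angular": [0, 0, -0.02], "claw": 1.0}]
[0.47059836 0.28013333 0.16129602] [-1.79973425e+02 -7.66707961e-03  1.51975579e+02]
```

>>> play_rows(
  increments=[
    {"slide": [-1,0.5,20],"angular": [0,0,0],"claw": 1},
    {"slide": [0,0,35],"angular": [0,0,0],"claw": 1},
    {"slide": [0,0,35],"angular": [0,0,0],"claw": 1},
    {"slide": [0,0,20],"angular": [0,0,0],"claw": 1},
    {"slide": [0,0,10],"angular": [0,0,0],"claw": 1},
    {"slide": [0,0,0],"angular": [0,0,0],"claw": 1},
    {"slide": [0,0,0],"angular": [0,0,0],"claw": 1},
  ],
)

```text
time: 4.7
ee_pos: [0.4732, 0.2794, 0.0427]
tcp_rot: [179.9, 0.1, 151.9]
wrist_force: [0.4, -0.9, 0.3]
opening: 0.0855
grasp_force: 0.0
```

>>> play_rows(
  increments=[
    {"slide": [0,0,0],"angular": [0,0,0],"claw": 0.5},
    {"slide": [0,0,0],"angular": [0,0,0],"claw": 0.4},
    {"slide": [0,0,0],"angular": [0,0,0],"claw": 0.2},
    {"slide": [0,0,0],"angular": [0,0,0],"claw": 0.1},
    {"slide": [0,0,0],"angular": [0,0,0],"claw": -0.2},
    {"slide": [0,0,0],"angular": [0,0,0],"claw": -1},
    {"slide": [0,0,0],"angular": [0,0,0],"claw": -1},
    {"slide": [0,0,0],"angular": [0,0,0],"claw": -1},
  ],
  squeeze=40,
)

```text
time: 5.5
ee_pos: [0.4732, 0.2796, 0.0431]
tcp_rot: [179.9, 0.1, 151.9]
wrist_force: [-1.0, -2.1, 8.0]
opening: 0.0596
grasp_force: 42.1
```

```bash
python3 -c "
from h import *;o=bot.get_obs();print(bot.tcp_to_tips,o['time'],o['ee_pos'],o['tcp_rot'],o['wrist_force'],o['torque'],o['opening'])"
```

```text
0.019 5.5 [0.47317407 0.27960614 0.04312997] [1.79892961e+02 8.09406722e-02 1.51889491e+02] [-1.01882935 -2.10128012  7.96422725] [-0.38783444  0.36825428 -0.05504651] 0.059582203442170655
```

>>> play_rows(
  increments=[
    {"slide": [0,0,-8],"angular": [0,0,0],"claw": -1},
    {"slide": [0,0,-20],"angular": [0,0,0],"claw": -1},
    {"slide": [0,0,-30],"angular": [0,0,0],"claw": -1},
    {"slide": [0,0,-30],"angular": [0,0,0],"claw": -1},
    {"slide": [0,0,-20],"angular": [0,0,0],"claw": -1},
    {"slide": [0,0,0],"angular": [0,0,0],"claw": -1},
    {"slide": [0,0,0],"angular": [0,0,0],"claw": -1},
  ],
)

```text
time: 6.2
ee_pos: [0.4725, 0.2793, 0.1491]
tcp_rot: [180.0, 0.0, 151.9]
wrist_force: [-0.7, -0.1, -2.5]
opening: 0.0593
grasp_force: 43.5
```

```bash
python3 w.py wH1|head -1; cat > ov.py <<'E'
import sys
from h import *
# held overlay: name, tcp x,y,z, psi, dx (tool x), dyaw, rimdz
n=sys.argv[1]; x,y,z,psi,dx,dyaw,rz=map(float,sys.argv[2:])
d=np.load(n+".npz"); i={k:d[k] for k in d.files if k!="im"}; v=d["im"].copy()
t=np.radians(psi); p=[x+dx*np.cos(t),y+dx*np.sin(t),np.radians(psi-90+dyaw)]
v=cv2.resize(v,None,fx=3,fy=3,interpolation=cv2.INTER_CUBIC)
for q in polys(i,p,z+rz-.04,[(.06,.04)]): cv2.polylines(v,[np.round(((q+.5)*3-.5)*16).astype(int)],True,(255,0,0),1,shift=4)
v=v[500:1100,440:1240]
cv2.imwrite(f"pics/{n}_o.png",v[:,:,::-1])
E
python3 - <<'E'
import subprocess
from h import *
o=bot.get_obs(); p=o["ee_pos"]
subprocess.run(["python3","ov.py","wH1",*map(str,p),str(o["tcp_rot"][2]),"0.0018","0.17","-0.003"])
E
```

```text
6.2 [0.4725 0.2793 0.1491] [1.7998e+02 1.0000e-02 1.5190e+02] [-0.68 -0.06 -2.51]
```

View pics/wH1_o.png

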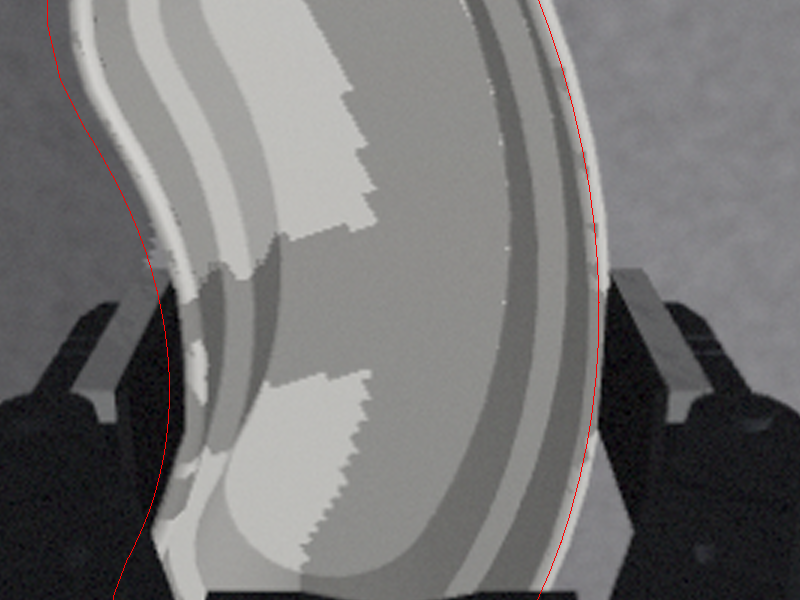

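The held dish shows clearly, with a rim outline offset from the prediction. I'll fit x, y, yaw and height to the visible front part above the pads.

```bash
cat > hf.py <<'E'
import sys
from h import *
# held fit: name x y z psi ; result relative to TCP in tool axes
n=sys.argv[1]; x,y,z,psi=map(float,sys.argv[2:6]); R0=250
d=np.load(n+".npz"); i={k:d[k] for k in d.files if k!="im"}; im=d["im"]
t=np.radians(psi); g=cv2.GaussianBlur(im,(0,0),.7).astype(np.float32); g=cv2.resize(g,None,fx=2,fy=2,interpolation=cv2.INTER_CUBIC)
b=cv2.GaussianBlur(g,(0,0),2.5)
m=((g.mean(2)>150)|((b[...,0]-b[...,2]>.5)&(g.mean(2)>75))).astype(np.uint8)
m[2*R0:]=0; m=cv2.morphologyEx(m,cv2.MORPH_CLOSE,np.ones((7,7)))
cs,_=cv2.findContours(m,cv2.RETR_EXTERNAL,cv2.CHAIN_APPROX_NONE); M=np.zeros_like(m); cv2.drawContours(M,[max(cs,key=cv2.contourArea)],-1,255,-1)
M=cv2.morphologyEx(M,cv2.MORPH_OPEN,np.ones((15,15)))
def pose(v): return [x+v[0]*np.cos(t)+v[1]*np.sin(t),y+v[0]*np.sin(t)-v[1]*np.cos(t),t-np.pi/2+v[2]]
def ren(v):
    r=np.zeros_like(M)
    for q in polys(i,pose(v),z+v[3]-.04,SL[:2]): cv2.fillPoly(r,[np.round(((q+.5)*2-.5)*16).astype(np.int32)],255,shift=4)
    r[2*R0:]=0; return r
c=lambda v:(ren(v)!=M)[:2*R0].sum()/(M>0).sum()
best=min((minimize(c,s,method="Nelder-Mead",options=dict(initial_simplex=np.array(s)+np.r_[np.zeros((1,4)),np.diag([.006,.004,.06,.008])],xatol=1e-5,fatol=1e-5,maxiter=400)) for s in([0,0,0,-.005],[.003,0,.03,0.],[0,0,-.03,-.012])),key=lambda r:r.fun)
v=best.x; print("tool dx,dy mm",(v[:2]*1000).round(2),"dyaw deg",np.degrees(v[2]).round(2),"rim dz mm",(v[3]*1000).round(2),"err",round(best.fun,4),"pose",np.round(pose(v),4))
o=im.copy(); k=cv2.resize(M,None,fx=.5,fy=.5); o[...,1][k>127]=255
for q in polys(i,pose(v),z+v[3]-.04,SL[:1]): cv2.polylines(o,[np.round(q*16).astype(int)],True,(255,0,0),1,shift=4)
cv2.imwrite(f"pics/{n}_h.png",o[:,:,::-1])
E
python3 hf.py wH1 .4725 .2793 .1491 151.9
```

```text
tool dx,dy mm [1.16 1.16] dyaw deg -0.95 rim dz mm -4.97 err 0.0042 pose [0.472  0.2809 1.0638]
```

View pics/wH1_h.png

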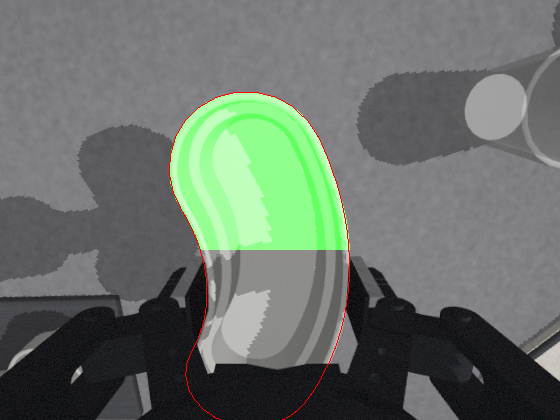

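The fit is tight (0.4%). The held dish sits +1.2 mm along tool x and −0.95° in yaw. Carry target is TCP (0.5138, 0.0174) with psi 94.84.

```bash
python3 plan.py .5138 .0174 .15 94.84 10 -1
```

```text
[{"slide": [-8.9, -11.7, -0.1], "angular": [0, 0, 3.17], "claw": -1.0}, {"slide": [-19.1, -22.5, -0.2], "angular": [0, 0, 6.34], "claw": -1.0}, {"slide": [-21.4, -20.2, -0.2], "angular": [0, 0, 6.34], "claw": -1.0}, {"slide": [-23.5, -17.7, -0.2], "angular": [0, 0, 6.34], "claw": -1.0}, {"slide": [-25.3, -15.0, -0.2], "angular": [0, 0, 6.34], "claw": -1.0}, {"slide": [-26.8, -12.1, -0.2], "angular": [0, 0, 6.34], "claw": -1.0}, {"slide": [-28.0, -9.1, -0.2], "angular": [0, 0, 6.34], "claw": -1.0}, {"slide": [-28.8, -5.9, -0.2], "angular": [0, 0, 6.34], "claw": -1.0}, {"slide": [-29.3, -2.7, -0.2], "angular": [0, 0, 6.34], "claw": -1.0}, {"slide": [-14.7, 0.3, -0.1], "angular": [0, 0, 3.17], "claw": -1.0}]
```

>>> play_rows(
  increments=[
    {"slide": [-9,-12,0],"angular": [0,0,3.2],"claw": -1},
    {"slide": [-19,-22,0],"angular": [0,0,6.3],"claw": -1},
    {"slide": [-21,-20,0],"angular": [0,0,6.3],"claw": -1},
    {"slide": [-24,-18,0],"angular": [0,0,6.3],"claw": -1},
    {"slide": [-25,-15,0],"angular": [0,0,6.3],"claw": -1},
    {"slide": [-27,-12,0],"angular": [0,0,6.3],"claw": -1},
    {"slide": [-28,-9,0],"angular": [0,0,6.3],"claw": -1},
    {"slide": [-29,-6,0],"angular": [0,0,6.4],"claw": -1},
  ],
)

```text
time: 7.05
ee_pos: [0.5071, 0.0601, 0.1476]
tcp_rot: [-179.9, -0.0, 104.2]
wrist_force: [-0.3, 0.5, -1.7]
opening: 0.0592
grasp_force: 43.5
```

>>> play_rows(
  increments=[
    {"slide": [-29,-3,0],"angular": [0,0,6.4],"claw": -1},
    {"slide": [-15,0,0],"angular": [0,0,3.2],"claw": -1},
    {"slide": [0,0,0],"angular": [0,0,0],"claw": -1},
    {"slide": [0,0,0],"angular": [0,0,0],"claw": -1},
  ],
)

```text
time: 7.45
ee_pos: [0.5138, 0.0179, 0.1485]
tcp_rot: [-179.9, -0.0, 95.0]
wrist_force: [-0.5, 0.2, -2.0]
opening: 0.0593
grasp_force: 43.5
```

```bash
cat > s.py <<'E'
from h import *
import sys
o=bot.get_obs(); np.set_printoptions(suppress=True)
for k in("time","ee_pos","tcp_rot","wrist_force","torque","opening","grasp_force"): print(k,np.round(o[k],4),end=" ")
E
python3 s.py; python3 plan.py .5138 .0174 .12 94.84 1 -1; python3 w.py wH2|head -1; python3 hf.py wH2 $(python3 -c "
from h import *
o=bot.get_obs();print(*o['ee_pos'],o['tcp_rot'][2])")
```

```text
time 7.45 ee_pos [0.5138 0.0179 0.1485] tcp_rot [-179.9251   -0.0257   94.9716] wrist_force [-0.506   0.1585 -1.9567] torque [-0.033   0.0071  0.054 ] opening 0.0593 grasp_force 43.4987 [{"slide": [-0.5, -0.1, 28.5], "angular": [0, 0, 0.13], "claw": -1.0}]
7.45 [0.5138 0.0179 0.1485] [-1.7993e+02 -3.0000e-02  9.4970e+01] [-0.51  0.16 -1.96]
tool dx,dy mm [ 1.  -0.8] dyaw deg -1.09 rim dz mm -5.96 err 0.006 pose [0.513  0.0193 0.0684]
```

Aligned: held yaw is 0.0684 rad against 0.0679 for the stand. Now a gentle descent.

>>> play_rows(
  increments=[
    {"slide": [0,0.3,15],"angular": [0,0,0],"claw": -1},
    {"slide": [0,0,15],"angular": [0,0,0],"claw": -1},
    {"slide": [0,0,6],"angular": [0,0,0],"claw": -1},
    {"slide": [0,0,3],"angular": [0,0,0],"claw": -1},
    {"slide": [0,0,0],"angular": [0,0,0],"claw": -1},
  ],
)

```text
time: 8.0
ee_pos: [0.5142, 0.0178, 0.1097]
tcp_rot: [-179.9, -0.0, 94.9]
wrist_force: [-0.3, -0.6, -2.1]
opening: 0.0588
grasp_force: 43.5
```

>>> play_rows(
  increments=[
    {"slide": [0,0,2],"angular": [0,0,0],"claw": -1},
    {"slide": [0,0,1],"angular": [0,0,0],"claw": -1},
    {"slide": [0,0,1],"angular": [0,0,0],"claw": -1},
    {"slide": [0,0,0],"angular": [0,0,0],"claw": -1},
  ],
)

```text
time: 8.4
ee_pos: [0.5145, 0.0177, 0.1063]
tcp_rot: [180.0, -0.0, 94.9]
wrist_force: [0.5, -0.4, -0.8]
opening: 0.0589
grasp_force: 43.5
```

```bash
python3 s.py
```

```text
time 8.4 ee_pos [0.5145 0.0177 0.1063] tcp_rot [179.9922  -0.0005  94.8963] wrist_force [ 0.5067 -0.385  -0.7751] torque [ 0.0097 -0.0284 -0.0153] opening 0.0589 grasp_force 43.4873
```

>>> play_rows(
  increments=[
    {"slide": [0,0,1.5],"angular": [0,0,0],"claw": -1},
    {"slide": [0,0,1.5],"angular": [0,0,0],"claw": -1},
    {"slide": [0,0,1],"angular": [0,0,0],"claw": -1},
    {"slide": [0,0,0],"angular": [0,0,0],"claw": -1},
  ],
)

```text
time: 8.8
ee_pos: [0.5144, 0.0177, 0.1021]
tcp_rot: [-180.0, -0.0, 94.9]
wrist_force: [0.3, 0.4, -1.9]
opening: 0.0592
grasp_force: 43.5
```

```bash
python3 s.py
```

```text
time 8.8 ee_pos [0.5144 0.0177 0.1021] tcp_rot [-179.9838   -0.0001   94.8982] wrist_force [ 0.3184  0.359  -1.9235] torque [-0.0039 -0.0067  0.0235] opening 0.0592 grasp_force 43.4883
```

>>> play_rows(
  increments=[
    {"slide": [0,0,1],"angular": [0,0,0],"claw": -1},
    {"slide": [0,0,1],"angular": [0,0,0],"claw": -1},
    {"slide": [0,0,1],"angular": [0,0,0],"claw": -1},
    {"slide": [0,0,0],"angular": [0,0,0],"claw": -1},
  ],
)

```text
time: 9.2
ee_pos: [0.5144, 0.0177, 0.0991]
tcp_rot: [-180.0, -0.0, 94.9]
wrist_force: [0.0, 0.2, -1.7]
opening: 0.0592
grasp_force: 43.5
```

```bash
python3 s.py
```

```text
time 9.2 ee_pos [0.5144 0.0177 0.0991] tcp_rot [-179.9844   -0.0003   94.8967] wrist_force [ 0.0408  0.24   -1.7436] torque [0.0806 0.0284 0.0485] opening 0.0592 grasp_force 43.4881
```

>>> play_rows(
  increments=[
    {"slide": [0,0,1],"angular": [0,0,0],"claw": -1},
    {"slide": [0,0,0.5],"angular": [0,0,0],"claw": -1},
    {"slide": [0,0,0.5],"angular": [0,0,0],"claw": -1},
    {"slide": [0,0,0],"angular": [0,0,0],"claw": -1},
  ],
)

```text
time: 9.6
ee_pos: [0.5144, 0.0177, 0.0972]
tcp_rot: [-180.0, 0.0, 94.9]
wrist_force: [-0.1, -0.2, -1.4]
opening: 0.0593
grasp_force: 43.5
```

>>> play_rows(
  increments=[
    {"slide": [0,0,0.5],"angular": [0,0,0],"claw": -1},
    {"slide": [0,0,0.5],"angular": [0,0,0],"claw": -1},
    {"slide": [0,0,0],"angular": [0,0,0],"claw": -1},
  ],
)

```text
time: 9.9
ee_pos: [0.5145, 0.0177, 0.0962]
tcp_rot: [-180.0, -0.0, 94.9]
wrist_force: [0.4, 1.0, -2.2]
opening: 0.0591
grasp_force: 43.5
```

```bash
python3 s.py
```

```text
time 9.9 ee_pos [0.5145 0.0177 0.0962] tcp_rot [-179.9953   -0.0017   94.8933] wrist_force [ 0.4201  0.9578 -2.152 ] torque [ 0.0278 -0.0433  0.027 ] opening 0.0591 grasp_force 43.4879
```

>>> play_rows(
  increments=[
    {"slide": [0,0,0.5],"angular": [0,0,0],"claw": -1},
    {"slide": [0,0,0.5],"angular": [0,0,0],"claw": -1},
    {"slide": [0,0,0],"angular": [0,0,0],"claw": -1},
  ],
)

```text
time: 10.2
ee_pos: [0.5145, 0.0177, 0.0953]
tcp_rot: [180.0, 0.0, 94.9]
wrist_force: [-0.2, 0.1, -2.4]
opening: 0.0595
grasp_force: 43.5
```

>>> play_rows(
  increments=[
    {"slide": [0,0,0.5],"angular": [0,0,0],"claw": -1},
    {"slide": [0,0,0],"angular": [0,0,0],"claw": -1},
  ],
)

```text
time: 10.4
ee_pos: [0.5145, 0.0177, 0.0952]
tcp_rot: [180.0, 0.0, 94.9]
wrist_force: [-2.6, -0.2, 3.2]
opening: 0.0591
grasp_force: 43.9
```

```bash
python3 s.py
```

```text
time 10.4 ee_pos [0.5145 0.0177 0.0952] tcp_rot [179.9792   0.0001  94.8976] wrist_force [-2.6498 -0.1708  3.2093] torque [-0.0538  0.3382  0.007 ] opening 0.0591 grasp_force 43.9053
```

Contact came at TCP 0.0952, which is the home height expected from the grip (0.0951). Releasing and rising.

>>> play_rows(
  increments=[
    {"slide": [0,0,0],"angular": [0,0,0],"claw": 0.5},
    {"slide": [0,0,0],"angular": [0,0,0],"claw": 1},
    {"slide": [0,0,0],"angular": [0,0,0],"claw": 1},
    {"slide": [0,0,0],"angular": [0,0,0],"claw": 1},
    {"slide": [0,0,0],"angular": [0,0,0],"claw": 1},
  ],
)

```text
time: 10.9
ee_pos: [0.5145, 0.0177, 0.0947]
tcp_rot: [-180.0, 0.0, 94.9]
wrist_force: [-0.7, 0.3, 0.4]
opening: 0.0855
grasp_force: 0.0
```

>>> play_rows(
  increments=[
    {"slide": [0,0,-5],"angular": [0,0,0],"claw": 1},
    {"slide": [0,0,-15],"angular": [0,0,0],"claw": 1},
    {"slide": [0,0,-30],"angular": [0,0,0],"claw": 1},
    {"slide": [0,0,-40],"angular": [0,0,0],"claw": 1},
    {"slide": [0,0,-40],"angular": [0,0,0],"claw": 1},
    {"slide": [0,0,-30],"angular": [0,0,0],"claw": 1},
    {"slide": [0,0,-17],"angular": [0,0,0],"claw": 1},
    {"slide": [0,0,0],"angular": [0,0,0],"claw": 1},
  ],
)

```text
time: 11.7
ee_pos: [0.5152, 0.0177, 0.2756]
tcp_rot: [179.7, 0.0, 94.9]
wrist_force: [-0.2, -0.0, -0.4]
opening: 0.0854
grasp_force: 0.0
```

```bash
python3 w.py wS2|head -1; python3 wf.py wS2 270 187 .5143 .0188 .068 .052; python3 plan.py .4839 -.2716 .22 116.84 9 1
```

```text
11.7 [0.5152 0.0177 0.2756] [1.7969e+02 1.0000e-02 9.4900e+01] [-0.21 -0.02 -0.44]
[0.5143 0.0198 0.0841] 4.82 0.0145
[{"slide": [-17.9, -3.5, 3.3], "angular": [0, 0, -1.37], "claw": 1.0}, {"slide": [-35.5, -7.8, 6.7], "angular": [0, 0, -2.74], "claw": 1.0}, {"slide": [-35.1, -9.5, 6.7], "angular": [0, 0, -2.74], "claw": 1.0}, {"slide": [-34.6, -11.2, 6.7], "angular": [0, 0, -2.74], "claw": 1.0}, {"slide": [-34.0, -12.8, 6.7], "angular": [0, 0, -2.74], "claw": 1.0}, {"slide": [-33.4, -14.4, 6.7], "angular": [0, 0, -2.74], "claw": 1.0}, {"slide": [-32.7, -16.0, 6.7], "angular": [0, 0, -2.74], "claw": 1.0}, {"slide": [-31.9, -17.6, 6.7], "angular": [0, 0, -2.74], "claw": 1.0}, {"slide": [-15.5, -9.5, 3.3], "angular": [0, 0, -1.37], "claw": 1.0}]
```

View pics/wS2.png

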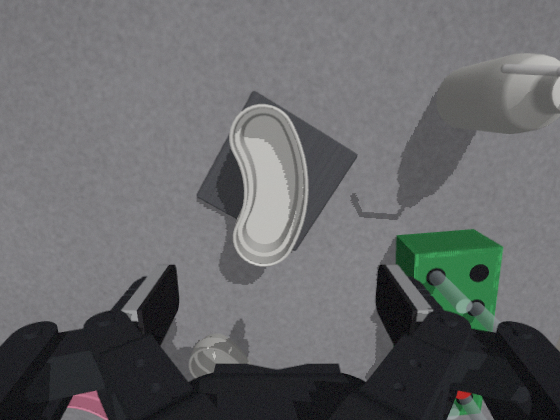

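The first dish is seated, its fit at (0.5143, 0.0198, 4.8°), and looks level and nested at (270,187). Now dish R.

>>> play_rows(
  increments=[
    {"slide": [-18,-3,3],"angular": [0,0,-1.4],"claw": 1},
    {"slide": [-35,-8,7],"angular": [0,0,-2.7],"claw": 1},
    {"slide": [-35,-10,7],"angular": [0,0,-2.7],"claw": 1},
    {"slide": [-35,-11,7],"angular": [0,0,-2.7],"claw": 1},
    {"slide": [-34,-13,7],"angular": [0,0,-2.7],"claw": 1},
    {"slide": [-33,-14,7],"angular": [0,0,-2.7],"claw": 1},
    {"slide": [-33,-16,7],"angular": [0,0,-2.7],"claw": 1},
    {"slide": [-32,-18,7],"angular": [0,0,-2.7],"claw": 1},
  ],
)

```text
time: 12.55
ee_pos: [0.4839, -0.2548, 0.2182]
tcp_rot: [-179.9, -0.1, 115.3]
wrist_force: [0.4, 1.8, 0.0]
opening: 0.0854
grasp_force: 0.0
```

>>> play_rows(
  increments=[
    {"slide": [-16,-9,3],"angular": [0,0,-1.4],"claw": 1},
    {"slide": [0,0,0],"angular": [0,0,0],"claw": 1},
    {"slide": [0,0,0],"angular": [0,0,0],"claw": 1},
    {"slide": [0,0,0],"angular": [0,0,0],"claw": 1},
  ],
)

```text
time: 12.95
ee_pos: [0.4834, -0.271, 0.2166]
tcp_rot: [-180.0, -0.0, 116.6]
wrist_force: [-0.3, 0.4, 0.7]
opening: 0.0856
grasp_force: 0.0
```

```bash
python3 w.py wR|head -1; python3 wf.py wR 270 187 .4839 -.2716 .4684 0; python3 s.py
```

```text
12.95 [ 0.4834 -0.271   0.2166] [-1.7999e+02 -3.0000e-02  1.1661e+02] [-0.25  0.44  0.75]
[ 0.4837 -0.2698  0.453 ] 25.96 0.0083
time 13.0 ee_pos [ 0.4836 -0.2709  0.2168] tcp_rot [179.9948  -0.0088 116.641 ] wrist_force [-0.646   0.3085  0.2447] torque [ 0.0305 -0.0682  0.0012] opening 0.0854 grasp_force 0.0
```

>>> play_rows(
  increments=[
    {"slide": [1,0.5,20],"angular": [0,0,0.7],"claw": 1},
    {"slide": [0,0,40],"angular": [0,0,0],"claw": 1},
    {"slide": [0,0,40],"angular": [0,0,0],"claw": 1},
    {"slide": [0,0,35],"angular": [0,0,0],"claw": 1},
    {"slide": [0,0,25],"angular": [0,0,0],"claw": 1},
    {"slide": [0,0,13],"angular": [0,0,0],"claw": 1},
    {"slide": [0,0,0],"angular": [0,0,0],"claw": 1},
    {"slide": [0,0,0],"angular": [0,0,0],"claw": 1},
  ],
)

```text
time: 13.8
ee_pos: [0.4841, -0.2707, 0.0451]
tcp_rot: [180.0, 0.1, 115.9]
wrist_force: [0.0, -0.8, 0.0]
opening: 0.0856
grasp_force: 0.0
```

>>> play_rows(
  increments=[
    {"slide": [0,0,0],"angular": [0,0,0],"claw": 0.5},
    {"slide": [0,0,0],"angular": [0,0,0],"claw": 0.4},
    {"slide": [0,0,0],"angular": [0,0,0],"claw": 0.2},
    {"slide": [0,0,0],"angular": [0,0,0],"claw": 0.1},
    {"slide": [0,0,0],"angular": [0,0,0],"claw": -0.2},
    {"slide": [0,0,0],"angular": [0,0,0],"claw": -1},
    {"slide": [0,0,0],"angular": [0,0,0],"claw": -1},
    {"slide": [0,0,0],"angular": [0,0,0],"claw": -1},
  ],
  squeeze=40,
)

```text
time: 14.6
ee_pos: [0.4843, -0.2711, 0.0459]
tcp_rot: [179.9, 0.1, 115.9]
wrist_force: [-1.4, 1.7, 9.1]
opening: 0.059
grasp_force: 41.7
```

```bash
python3 s.py
```

```text
time 14.6 ee_pos [ 0.4843 -0.2711  0.0459] tcp_rot [179.8974   0.125  115.8969] wrist_force [-1.3948  1.6996  9.1476] torque [ 0.2982  0.33   -0.02  ] opening 0.059 grasp_force 41.6916
```

>>> play_rows(
  increments=[
    {"slide": [0,0,-8],"angular": [0,0,0],"claw": -1},
    {"slide": [0,0,-20],"angular": [0,0,0],"claw": -1},
    {"slide": [0,0,-35],"angular": [0,0,0],"claw": -1},
    {"slide": [0,0,-35],"angular": [0,0,0],"claw": -1},
    {"slide": [0,0,-25],"angular": [0,0,0],"claw": -1},
    {"slide": [0,0,-7],"angular": [0,0,0],"claw": -1},
    {"slide": [0,0,0],"angular": [0,0,0],"claw": -1},
    {"slide": [0,0,0],"angular": [0,0,0],"claw": -1},
  ],
)

```text
time: 15.4
ee_pos: [0.4831, -0.2705, 0.1723]
tcp_rot: [-179.9, -0.1, 115.9]
wrist_force: [-0.2, 0.1, -2.5]
opening: 0.0588
grasp_force: 43.4
```

```bash
cat > hh.sh <<'E'
a=$(python3 -c "
from h import *
o=bot.get_obs();print(*o['ee_pos'],o['tcp_rot'][2])")
python3 w.py $1|head -1; python3 hf.py $1 $a
E
bash hh.sh wH3; python3 plan.py .5139 .0184 .175 95.6 11 -1
```

```text
15.4 [ 0.4831 -0.2705  0.1723] [-1.7994e+02 -9.0000e-02  1.1589e+02] [-0.18  0.11 -2.49]
tool dx,dy mm [0.67 0.27] dyaw deg -0.71 rim dz mm -8.45 err 0.004 pose [ 0.483  -0.2698  0.4395]
[{"slide": [12.3, 7.7, -0.2], "angular": [0, 0, 1.01], "claw": -1.0}, {"slide": [24.9, 15.0, -0.3], "angular": [0, 0, 2.03], "claw": -1.0}, {"slide": [25.4, 14.1, -0.3], "angular": [0, 0, 2.03], "claw": -1.0}, {"slide": [25.9, 13.2, -0.3], "angular": [0, 0, 2.03], "claw": -1.0}, {"slide": [26.3, 12.2, -0.3], "angular": [0, 0, 2.03], "claw": -1.0}, {"slide": [26.8, 11.3, -0.3], "angular": [0, 0, 2.03], "claw": -1.0}, {"slide": [27.1, 10.3, -0.3], "angular": [0, 0, 2.03], "claw": -1.0}, {"slide": [27.5, 9.4, -0.3], "angular": [0, 0, 2.03], "claw": -1.0}, {"slide": [27.8, 8.4, -0.3], "angular": [0, 0, 2.03], "claw": -1.0}, {"slide": [28.1, 7.4, -0.3], "angular": [0, 0, 2.03], "claw": -1.0}, {"slide": [14.2, 3.2, -0.2], "angular": [0, 0, 1.01], "claw": -1.0}]
```

>>> play_rows(
  increments=[
    {"slide": [12,8,0],"angular": [0,0,1],"claw": -1},
    {"slide": [25,15,0],"angular": [0,0,2],"claw": -1},
    {"slide": [25,14,0],"angular": [0,0,2],"claw": -1},
    {"slide": [26,13,0],"angular": [0,0,2],"claw": -1},
    {"slide": [26,12,0],"angular": [0,0,2],"claw": -1},
    {"slide": [27,11,0],"angular": [0,0,2],"claw": -1},
    {"slide": [27,10,0],"angular": [0,0,2],"claw": -1},
    {"slide": [27,10,0],"angular": [0,0,2.1],"claw": -1},
  ],
)

```text
time: 16.25
ee_pos: [0.5059, -0.0541, 0.1722]
tcp_rot: [-179.9, -0.0, 100.7]
wrist_force: [0.4, 0.2, -1.1]
opening: 0.0589
grasp_force: 43.4
```

>>> play_rows(
  increments=[
    {"slide": [28,8,0],"angular": [0,0,2.2],"claw": -1},
    {"slide": [28,7,0],"angular": [0,0,2.3],"claw": -1},
    {"slide": [15,4,0],"angular": [0,0,1.2],"claw": -1},
    {"slide": [0,0,0],"angular": [0,0,0],"claw": -1},
    {"slide": [0,0,0],"angular": [0,0,0],"claw": -1},
    {"slide": [0,0,0],"angular": [0,0,0],"claw": -1},
  ],
)

```text
time: 16.85
ee_pos: [0.5139, 0.0171, 0.1731]
tcp_rot: [-179.9, 0.0, 95.1]
wrist_force: [-0.3, -0.2, -1.7]
opening: 0.0591
grasp_force: 43.4
```

```bash
bash hh.sh wH4; python3 s.py; python3 plan.py .5144 .0184 .14 95.1 1 -1
```

```text
16.85 [0.5139 0.0171 0.1731] [-1.7994e+02  1.0000e-02  9.5090e+01] [-0.35 -0.17 -1.7 ]
tool dx,dy mm [ 0.46 -0.31] dyaw deg -0.59 rim dz mm -8.85 err 0.0036 pose [0.5136 0.0175 0.0785]
time 16.9 ee_pos [0.514  0.017  0.1733] tcp_rot [-179.9549    0.0064   95.06  ] wrist_force [-0.8763  0.3611 -1.2771] torque [0.0179 0.0124 0.0159] opening 0.0591 grasp_force 43.4177 [{"slide": [1.4, 0.5, 33.3], "angular": [0, 0, -0.04], "claw": -1.0}]
```

>>> play_rows(
  increments=[
    {"slide": [1.5,0.4,10],"angular": [0,0,0],"claw": -1},
    {"slide": [0,0,14],"angular": [0,0,0],"claw": -1},
    {"slide": [0,0,8],"angular": [0,0,0],"claw": -1},
    {"slide": [0,0,4],"angular": [0,0,0],"claw": -1},
    {"slide": [0,0,3],"angular": [0,0,0],"claw": -1},
    {"slide": [0,0,2],"angular": [0,0,0],"claw": -1},
    {"slide": [0,0,0],"angular": [0,0,0],"claw": -1},
  ],
)

```text
time: 17.6
ee_pos: [0.5145, 0.0193, 0.1328]
tcp_rot: [180.0, 0.0, 95.1]
wrist_force: [0.3, 0.5, -1.8]
opening: 0.0592
grasp_force: 43.4
```

```bash
python3 s.py
```

```text
time 17.6 ee_pos [0.5145 0.0193 0.1328] tcp_rot [179.9945   0.0004  95.1015] wrist_force [ 0.3185  0.5281 -1.8276] torque [ 0.0085  0.0372 -0.0267] opening 0.0592 grasp_force 43.3857
```

>>> play_rows(
  increments=[
    {"slide": [-0.8,0,1],"angular": [0,0,0],"claw": -1},
    {"slide": [0,0,1],"angular": [0,0,0],"claw": -1},
    {"slide": [0,0,1],"angular": [0,0,0],"claw": -1},
    {"slide": [0,0,1],"angular": [0,0,0],"claw": -1},
    {"slide": [0,0,0],"angular": [0,0,0],"claw": -1},
  ],
)

```text
time: 18.1
ee_pos: [0.5145, 0.0185, 0.1287]
tcp_rot: [-180.0, 0.0, 95.1]
wrist_force: [0.2, 0.8, -3.0]
opening: 0.0589
grasp_force: 43.4
```

```bash
python3 s.py
```

```text
time 18.1 ee_pos [0.5145 0.0185 0.1287] tcp_rot [-179.9899    0.0011   95.0973] wrist_force [ 0.1602  0.8082 -2.9622] torque [-0.0456 -0.0192  0.018 ] opening 0.0589 grasp_force 43.4144
```

>>> play_rows(
  increments=[
    {"slide": [0,0,1],"angular": [0,0,0],"claw": -1},
    {"slide": [0,0,1],"angular": [0,0,0],"claw": -1},
    {"slide": [0,0,1],"angular": [0,0,0],"claw": -1},
    {"slide": [0,0,1],"angular": [0,0,0],"claw": -1},
    {"slide": [0,0,0],"angular": [0,0,0],"claw": -1},
  ],
)

```text
time: 18.6
ee_pos: [0.5145, 0.0185, 0.1246]
tcp_rot: [-180.0, -0.0, 95.1]
wrist_force: [0.2, -0.5, -1.2]
opening: 0.0588
grasp_force: 43.4
```

```bash
python3 s.py
```

```text
time 18.6 ee_pos [0.5145 0.0185 0.1246] tcp_rot [-179.9888   -0.0008   95.098 ] wrist_force [ 0.2329 -0.4502 -1.2471] torque [-0.0028 -0.0372 -0.0036] opening 0.0588 grasp_force 43.4142
```

>>> play_rows(
  increments=[
    {"slide": [0,0,1],"angular": [0,0,0],"claw": -1},
    {"slide": [0,0,1],"angular": [0,0,0],"claw": -1},
    {"slide": [0,0,0.5],"angular": [0,0,0],"claw": -1},
    {"slide": [0,0,0.5],"angular": [0,0,0],"claw": -1},
    {"slide": [0,0,0],"angular": [0,0,0],"claw": -1},
  ],
)

```text
time: 19.1
ee_pos: [0.5145, 0.0185, 0.1217]
tcp_rot: [-180.0, -0.0, 95.1]
wrist_force: [0.5, 0.3, -1.5]
opening: 0.059
grasp_force: 43.4
```

```bash
python3 s.py
```

```text
time 19.1 ee_pos [0.5145 0.0185 0.1217] tcp_rot [-179.9903   -0.0002   95.0956] wrist_force [ 0.5139  0.2697 -1.5109] torque [ 0.0136 -0.0634  0.0401] opening 0.059 grasp_force 43.4144
```

>>> play_rows(
  increments=[
    {"slide": [0,0,0.5],"angular": [0,0,0],"claw": -1},
    {"slide": [0,0,0.5],"angular": [0,0,0],"claw": -1},
    {"slide": [0,0,0.5],"angular": [0,0,0],"claw": -1},
    {"slide": [0,0,0],"angular": [0,0,0],"claw": -1},
  ],
)

```text
time: 19.5
ee_pos: [0.5145, 0.0185, 0.1202]
tcp_rot: [-180.0, 0.0, 95.1]
wrist_force: [-0.7, -0.5, -1.7]
opening: 0.0592
grasp_force: 43.4
```

```bash
python3 s.py
```

```text
time 19.5 ee_pos [0.5145 0.0185 0.1202] tcp_rot [-179.9926    0.0004   95.0988] wrist_force [-0.7343 -0.4953 -1.735 ] torque [-0.0079  0.0029 -0.0193] opening 0.0592 grasp_force 43.4142
```

>>> play_rows(
  increments=[
    {"slide": [0,0,0.5],"angular": [0,0,0],"claw": -1},
    {"slide": [0,0,0.3],"angular": [0,0,0],"claw": -1},
    {"slide": [0,0,0],"angular": [0,0,0],"claw": -1},
    {"slide": [0,0,0],"angular": [0,0,0],"claw": -1},
  ],
)

```text
time: 19.9
ee_pos: [0.5146, 0.0185, 0.1199]
tcp_rot: [180.0, 0.0, 95.1]
wrist_force: [-2.6, 0.6, 4.2]
opening: 0.0592
grasp_force: 44.0
```

```bash
python3 s.py
```

```text
time 19.9 ee_pos [0.5146 0.0185 0.1199] tcp_rot [179.9741   0.0011  95.0943] wrist_force [-2.6316  0.6415  4.171 ] torque [-0.1259  0.4225  0.0243] opening 0.0592 grasp_force 43.9564
```

Contact came at TCP 0.1199, the expected home height. Releasing, rising and checking.

>>> play_rows(
  increments=[
    {"slide": [0,0,0],"angular": [0,0,0],"claw": 0.5},
    {"slide": [0,0,0],"angular": [0,0,0],"claw": 1},
    {"slide": [0,0,0],"angular": [0,0,0],"claw": 1},
    {"slide": [0,0,0],"angular": [0,0,0],"claw": 1},
    {"slide": [0,0,0],"angular": [0,0,0],"claw": 1},
  ],
)

```text
time: 20.4
ee_pos: [0.5146, 0.0185, 0.1194]
tcp_rot: [-180.0, 0.0, 95.1]
wrist_force: [-0.1, -0.2, 0.1]
opening: 0.0855
grasp_force: 0.0
```

>>> play_rows(
  increments=[
    {"slide": [0,0,-5],"angular": [0,0,0],"claw": 1},
    {"slide": [0,0,-15],"angular": [0,0,0],"claw": 1},
    {"slide": [0,0,-30],"angular": [0,0,0],"claw": 1},
    {"slide": [0,0,-40],"angular": [0,0,0],"claw": 1},
    {"slide": [0,0,-40],"angular": [0,0,0],"claw": 1},
    {"slide": [0,0,-30],"angular": [0,0,0],"claw": 1},
    {"slide": [0,0,-15],"angular": [0,0,0],"claw": 1},
    {"slide": [0,0,0],"angular": [0,0,0],"claw": 1},
  ],
)

```text
time: 21.2
ee_pos: [0.5152, 0.0185, 0.298]
tcp_rot: [179.7, 0.0, 95.1]
wrist_force: [0.2, 0.4, -1.1]
opening: 0.085
grasp_force: 0.0
```

>>> play_rows(
  increments=[
    {"slide": [0,0,0],"angular": [0,0,0],"claw": 1},
    {"slide": [0,0,0],"angular": [0,0,0],"claw": 1},
    {"slide": [0,0,0],"angular": [0,0,0],"claw": 1},
  ],
)

```text
time: 21.5
ee_pos: [0.5143, 0.0185, 0.2934]
tcp_rot: [-179.9, -0.0, 95.1]
wrist_force: [-0.5, -0.8, 0.3]
opening: 0.0853
grasp_force: 0.0
```

```bash
python3 w.py wS3|head -1; for z in .070 .074 .080 ; do python3 wf.py wS3 270 187 .5143 .0188 .08 $z; done
```

```text
21.5 [0.5143 0.0185 0.2934] [-179.9   -0.    95.1] [-0.54 -0.78  0.35]
[0.5146 0.0191 0.083 ] 4.76 0.023
[0.5146 0.0195 0.0884] 5.07 0.0185
[0.5142 0.0195 0.0827] 4.74 0.0462
```

The second dish fits best at the home height of 0.074 m, matching position and yaw below. Handing in.

```bash
python3 -c "
from workcell import bot
print(bot.job_done())"
```

```text
the job is handed in; nothing more can be done
None
```

Both loose dishes are nested in the dish on the stand at their home heights, with light contact only (about 4 N), released with the arm clear, and handed in at about 21.5 s; no verdict came back.

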